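# Chock the lying tin, then take out the sold jar

## Task

On the sloping display shelf a tin lies on its side, and only the glass jar standing against its low side keeps it from rolling down; that jar has just been sold. Slide the loose wooden wedge up the shelf beside the jar, thin end first and lying flat, and push it under the tin's low side until the tin has backed up against the rail behind it and is nipped there snugly, but not so hard that the thin tin is dented. Then lift the jar out without letting the tin roll down, and set it down gently, upright, in the steel serving tray; leave the other goods alone.

Things in the scene. Friction and masses are not known exactly. Their poses are not given: they have to be found in the camera images.
- shelf: Deck of the wooden display shelf on a dark stand, fixed: sloping 6 deg (0.105 rad) down towards the robot, 280 mm (x) by 260 mm (y). Origin: centre of its upper face, 55 mm above the counter; x up the slope, y along the shelf, z square out of the deck. Behind the tin a fixed rail, 56 mm high, stands across the deck. At x = -128 to -140 mm a front lip, 12 mm high. Ends open.
- tin: Thin steel tin on its side along the shelf's y: 90 mm across, 150 long, about 1 kg. Origin: its centre, 45 mm above the deck; y its axis. It leans on the jar; the rail is 2 to 14 mm behind it (set anew each time, not measured). The wedge rolls it up with a push of 2 to 5 N; at the rail the force rises steeply: 9 to 12 N of push nips it snugly, over 12 N between wedge and tin dents it.
- jar: Glass jar with a yellow lid standing on the deck against the tin's low side, near the tin's +y end, so the deck beside it (shelf y below 0) is free: round body 64 mm across and 70 mm high, neck and lid up to 60 mm across, 100 mm high in all, 0.45 to 0.6 kg. Origin: centre of its underside; z up through the lid, square to what it stands on.
- wedge: Loose beech wedge lying flat on the counter beside the stand: 95 mm long, 40 wide, 32 high, 70 g. Origin: centre of its underside; x to the thin end, z up. From x = -47 to -3 mm a flat-topped block to grip across y; then the face falls at 30 deg to a toe 3 mm high at x = +47.5 mm. Touching the tin, its origin lies 65 mm down-slope of the tin's axis.
- wedge_tip (a point): Middle of the wedge's thin end (toe), at its underside: 47.5 mm along +x from the wedge's origin.
- wedge_heel (a point): Middle of the wedge's thick end, at its underside: 47.5 mm along -x from the wedge's origin.
- tray: Rectangular steel serving tray on the counter on the other side of the stand, 200 mm (x) by 150 mm (y), rim 14 mm high (16.5 mm with its bead), floor 3 mm thick. Origin: centre of its underside, on the counter. Does not move.
- tahini_jar: Bystander: beige jar with a yellow lid on the counter, 72 mm diameter, 120 mm high. Origin: centre of its underside. Leave alone.
- tubs: Bystander: stack of two round lidded tubs on the counter, 104 mm diameter, 86 mm high. Origin: centre of the underside. Leave alone.
Not all that is in view belongs to the job. Leave any blue or turquoise look-alike of the jar alone.

How it is judged:
On the way, in this order (a step that is already met when the one before it is completed fails the run):
1. the wedge is pressed snugly (more than 4 N) under the tin's low side while the jar still stands in its place (contact force between wedge and tin above 4 N and x of wedge_tip in the frame of shelf between 0.038 and 0.072 m and distance of jar from where it was at the start of the episode below 0.006 m), for 0.2 s.
2. the jar is off the shelf, and the wedge holds the tin (distance of jar from where it was at the start of the episode above 0.04 m and contact force between jar and shelf below 0.01 N and contact force between wedge and tin above 0.15 N and x of wedge_tip in the frame of shelf between 0.038 and 0.072 m and y of wedge_tip in the frame of shelf between -0.075 and 0.075 m and z of wedge_tip in the frame of shelf between -0.004 and 0.004 m and z of wedge_heel in the frame of shelf between -0.004 and 0.004 m and contact force between wedge and shelf above 0.1 N), for 0.2 s.
At the end, for the whole second after the job is handed in: The wedge lies flat on the shelf, toe first under the tin's low side and bearing on it; the tin is at rest, no more than 2 mm lower on the shelf than it lay at first; the jar stands upright (0.08 rad) and still on the tray's floor, its centre 30 mm or more inside the rim (contact force between wedge and tin above 0.15 N and x of wedge_tip in the frame of shelf between 0.038 and 0.072 m and y of wedge_tip in the frame of shelf between -0.075 and 0.075 m and z of wedge_tip in the frame of shelf between -0.004 and 0.004 m and z of wedge_heel in the frame of shelf between -0.004 and 0.004 m and contact force between wedge and shelf above 0.1 N and x of tin in the frame of shelf between 0.064 and 0.085 m and linear speed of each of tin, wedge, jar below 0.01 m/s and angle between jar's own z axis and vertical below 0.08 rad and z of jar in the frame of tray between 0 and 0.007 m and x of jar in the frame of tray between -0.07 and 0.07 m and y of jar in the frame of tray between -0.045 and 0.045 m); the robot touches nothing.
It fails at once if the tin rolls down the shelf by more than 4 mm (x of tin in the frame of shelf below 0.062 m).
It fails at once if the wedge presses on the thin tin with more than 12 N and dents it (contact force between wedge and tin above 12 N).
It fails at once if the jar is tipped over (angle between jar's own z axis and vertical above 0.6 rad).
It fails at once if the jar is dropped or banged down in the tray (contact force between jar and tray above 45 N).
It fails at once if the other goods are disturbed (distance of any of tahini_jar, tubs from where it was at the start of the episode above 0.02 m).
It also fails if it takes over 72 s, if anything falls off the work surface, if the arm or the gripper's body presses on something with over 40 N, if the wrist force passes 120 N, or if a joint passes its speed limit or range.

## Robot

A 6-joint arm with a two-finger parallel gripper is mounted at the origin on the work surface. World frame = base frame: x ahead of the robot, y to its left, z up, the work surface at z = 0. Lengths are in m, angles in rad, forces in N, time in s.
With the tool pointing down it reaches from about 0.225 to 0.725 m from the base axis. Payload 3.1 kg.
Tool frame: the origin (TCP) lies at the very end of the fingers, on their centre line; the grasp point (between the pads) lies 19 mm behind it; z points along the fingers, y is the line along which they close (so a half turn about z gives the same grasp; the last joint's range is limited). The gripper opens to 85 mm and grips with 20 to 120 N. Pads are 22 mm wide; open, the fingers measure 114 mm over their backs; the gripper's body (76 mm by 85 mm) begins 54 mm behind the grasp point. The pads swing forward as they close: fully open they stand 13 mm farther back than shut.
Start: joints at [-1.434, 0.048, 0.099, 1.622, 0, 1.443], TCP at [0.137, -0.507, 0.231] pointing down, gripper open.
Joint ranges: [-2.91, 2.91], [-0.99, 1.94], [-1.21, 1.42], [-2.12, 2.29], [-1.49, 1.47], [-3.14, 3.14]. Speed limits (rad/s): [2.79, 2.79, 3.14, 3.14, 3.14, 3.14].

## Interface

Orientations are given as a unit quaternion [x, y, z, w].
In Python, from station import state, capture, get_calibration, hand_in, silhouettes, mark_of gives the robot as it stands.
- The arm moves only by the tool jog_arm, never from a script. Its argument "moves" is a list that holds one entry, the list of rows, each a list of 6 numbers: the shift along the tool's x, y, z in units of 25 mm (1.0 is 25 mm), then the turn, a rotation vector about the tool's x, y, z in units of 5 degrees (1.0 is 5 degrees). A call has 1 to 12 rows; each row is the pose to reach, as a shift and turn from the pose commanded when the call began, along the tool's axes at that moment; what a row does not reach only later rows make up. A row lasts 1/10 s, in which the tool goes at most 50 mm and 8.59 degrees, less where a joint would pass 70% of its speed; a pose out of reach is approached as far as the arm can. A call with a gripper value outside its range is refused whole. "hand" is the opening, from -1 (shut) to 1 (fully open), so that 0 is half open, set as the call begins (left out, the last holds). The fingers move at their own pace and stop on an object; "newtons" is the grip in N (left out, the last holds). Time passes only in rows, so rows that repeat a pose let the fingers close. It gives the time, the measured TCP pose, the force, the opening and the grip force at its end, in the units of the state.
- state(): the state, without advancing time (a new reading comes with each control period).
- capture(name): name is "scene" or "top" or "wrist"; returns the picture (400x640x3 uint8, blue, green, red); there is no depth.
- get_calibration(name): a dict with "fx", "fy", "cx", "cy" (pixels), "R" (3x3) and "t" (3): a world point X has camera coordinates R X + t. Camera axes: x right, y down, z forward; pixel columns grow to the right and rows downward; lengths in m; the calibration is good to about 2 mm. A picture is of the moment at which its call begins: read the wrist's pose just before it. get_calibration takes no time and is no camera call; for the wrist camera it gives the pose at the moment of the call.
- hand_in(): hands the job in; it is judged then, once.
Trained networks look in the newest picture that a camera, given by its name, has taken for a name from the list of things; names that differ only in an ending like _2 or _b are one class to them, and where a whole thing is asked for, a point or a joint stands for the part that bears it (a point fixed in the world has none). Each returns a list of dicts, best first, with "conf" (0 to 1); they miss things now and then, are a little off and sometimes report something else, mostly with a low value. They report only what shows in the picture. A call takes as long as a camera call. They do not tell look-alikes from the thing itself.
- silhouettes(camera, thing): "mask" (400x640 bool, what is visible of it) and "box" ([left, top, right, bottom] in pixels, round what is visible of it).
- mark_of(camera, thing): "point" ([column, row] in pixels: a listed point, or the origin of a listed thing).
The state is a dict: "time_s": time; "joint_positions": joint angles; "joint_vel": joint speeds; "tau": joint torques, N m; "tcp_pos": TCP position; "tcp_rot": TCP orientation; "contact_force": force on the tool from outside, world axes, zero at the start; "wrist_torque": the same for the moment, N m; "opening": finger opening in m; "finger_force": force on a finger pad.
Only numpy, scipy, OpenCV 4.12 (cv2) and the standard library are available. Lean on these libraries where they do the work, as an engineer would, in place of code of your own. Each camera call takes 0.05 s, during which the arm holds its last target. There are 200 camera calls.

## Working session

There is one attempt and no reset: what is moved stays moved. The work goes in short steps, Python scripts to look and compute and a tool call to move; the robot and the scene stay as the last step left them, time stands still between calls to the robot, and variables do not carry over. Pictures are saved under pics/ and viewed, at most 10 in all, crops included, and the job is handed in when it is done.

Besides the shell and the picture viewer there is one more tool, called after "Call:" by a JSON object that holds its "op" and its "data", one argument or row to a line. jog_arm: Moves the arm, as the interface text tells. Its arguments: {"type":"object","properties":{"moves":{"type":"array"},"hand":{"type":"number"},"newtons":{"type":"number"}},"required":["moves"]}

```bash
mkdir -p pics; ls
python3 - <<'E'
from station import *
import cv2,numpy as np
s=state();print({k:np.round(v,3) for k,v in s.items()})
for c in ["scene","top"]:
    im=capture(c);cv2.imwrite(f"pics/{c}0.png",im)
    k=get_calibration(c);print(c,k)
    for t in ["shelf","tin","jar","wedge","wedge_tip","wedge_heel","tray","tahini_jar","tubs"]:
        print(c,t,[(np.round(d["point"],1).tolist(),round(d["conf"],2)) for d in mark_of(c,t)])
E
```

```text
pics
{'time_s': np.float64(0.0), 'joint_positions': array([-1.434,  0.049,  0.098,  1.622,  0.   ,  1.443]), 'joint_vel': array([ 0.   ,  0.   , -0.001,  0.001,  0.001,  0.001]), 'tau': array([-0.0000e+00, -3.3878e+01,  3.2002e+01,  2.0000e-02, -0.0000e+00,
        0.0000e+00]), 'tcp_pos': array([ 0.137, -0.506,  0.23 ]), 'tcp_rot': array([ 0.991,  0.132, -0.   , -0.001]), 'contact_force': array([0.309, 0.76 , 0.578]), 'wrist_torque': array([-0.035,  0.014,  0.016]), 'finger_force': np.float64(0.0), 'opening': np.float64(0.086)}
scene {'fx': 445.1228440397012, 'fy': 445.1228440397012, 'cx': 321.83753837370824, 'cy': 202.96865688714408, 'R': array([[ 0.77574467,  0.63102723,  0.00498359],
       [ 0.54968052, -0.67182108, -0.49649548],
       [-0.30995409,  0.38789311, -0.868025  ]]), 't': array([-0.41292616, -0.23753132,  1.52663381])}
scene shelf [([336.5, 227.2], 0.8)]
scene tin [([353.2, 230.5], 0.86), ([338.6, 227.7], 0.3)]
scene jar [([257.3, 201.6], 0.84), ([270.9, 186.7], 0.73), ([347.8, 215.5], 0.59)]
scene wedge [([236.8, 289.9], 0.7), ([363.7, 147.2], 0.61)]
scene wedge_tip
[... 235 characters left out ...]
46, 'cx': 308.7722311929498, 'cy': 201.82941028332095, 'R': array([[-0.00455764, -0.99991234,  0.0124316 ],
       [-0.98489983,  0.002337  , -0.17310941],
       [ 0.17306518, -0.01303285, -0.98482414]]), 't': array([-0.00402685,  0.53751147,  1.16191665])}
top shelf [([309.4, 177.7], 0.97)]
top tin [([309.9, 151.5], 0.96)]
top jar [([336.8, 270.2], 0.96), ([427.8, 207.0], 0.71), ([288.3, 181.0], 0.63), ([316.3, 275.3], 0.61), ([188.3, 147.9], 0.45)]
top wedge [([426.7, 226.4], 0.64)]
top wedge_tip [([428.8, 205.7], 0.76)]
top wedge_heel [([427.3, 240.2], 0.66), ([428.7, 203.7], 0.37)]
top tray [([191.7, 231.5], 0.59)]
top tahini_jar [([187.2, 150.0], 0.6)]
top tubs [([419.2, 148.8], 0.55)]
```

View pics/scene0.png

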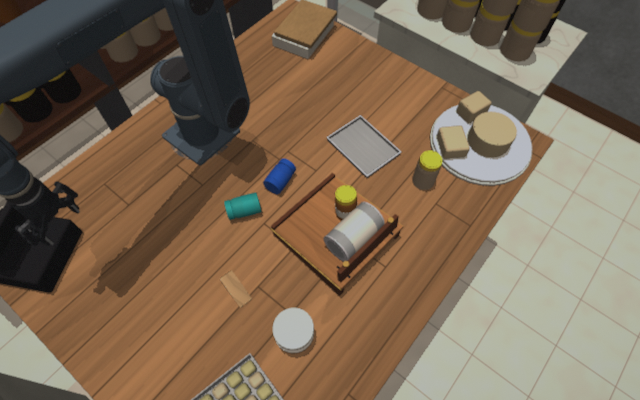

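View pics/top0.png

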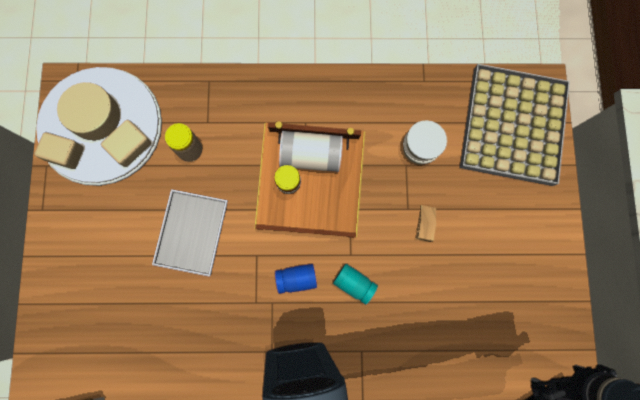

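Top view: the jar with yellow lid stands at (287,178) against the tin at (310,151). The wedge is at (427,223), the tray at (191,232) and the tahini jar at (179,137). The blue (295,279) and turquoise (355,284) jars lie on the counter and are decoys. The jar on the shelf fits the description.

```bash
cat > h.py <<'E'
from station import *
import cv2,numpy as np
from scipy.spatial.transform import Rotation as Rn
def ray(k,p):
    d=np.array([(p[0]-k["cx"])/k["fx"],(p[1]-k["cy"])/k["fy"],1.]);return -k["R"].T@k["t"],k["R"].T@d
def onz(k,p,z):
    o,d=ray(k,p);return o+d*(z-o[2])/d[2]
def proj(k,X):
    c=np.asarray(X)@k["R"].T+k["t"];return np.c_[c[...,0]/c[...,2]*k["fx"]+k["cx"],c[...,1]/c[...,2]*k["fy"]+k["cy"]]
def tri(*kp):
    A=np.zeros((3,3));b=np.zeros(3)
    for k,p in kp:
        o,d=ray(k,p);d=d/np.linalg.norm(d);M=np.eye(3)-np.outer(d,d);A+=M;b+=M@o
    return np.linalg.solve(A,b)
E
python3 - <<'E'
from h import *
ks,kt=get_calibration("scene"),get_calibration("top")
P={"shelf":((336.5,227.2),(309.4,177.7)),"tin":((353.2,230.5),(309.9,151.5)),"jar":((347.8,215.5),(288.3,181)),"wedge":((236.8,289.9),(426.7,226.4)),"tip":((249,303.8),(428.8,205.7)),"heel":((226.1,276.8),(427.3,240.2)),"tray":((362.2,146.1),(191.7,231.5)),"tahini":((421.5,179.2),(187.2,150)),"tubs":((292.9,338.4),(419.2,148.8))}
for n,(a,b) in P.items(): print(n,tri((ks,a),(kt,b)).round(3))
im=capture("top");sc=capture("scene")
for t,z in [("shelf",.05),("tin",.1),("jar",.15),("wedge",.0),("tray",.01)]:
    for d in silhouettes("top",t)[:3]:
        c=max(cv2.findContours(d["mask"].astype(np.uint8),0,1)[0],key=len)
        q=np.array([onz(kt,p[0],z)[:2] for p in c],np.float32)
        r=cv2.minAreaRect(q);print(t,round(d["conf"],2),d["box"],np.round(r[0],4),np.round(r[1],4),round(r[2],1))
a=cv2.resize(im[90:250,240:450],None,fx=2.4,fy=2.4,interpolation=2)
b=cv2.resize(sc[170:320,215:415],None,fx=2.5,fy=2.5,interpolation=2)[:, :]
w=max(a.shape[1],b.shape[1]);
cv2.imwrite("pics/a.png",cv2.resize(im[95:250,240:450],None,fx=3.8,fy=3.8,interpolation=2));cv2.imwrite("pics/b.png",cv2.resize(sc[170:320,215:415],None,fx=4,fy=4,interpolation=2))
E
```

```text
shelf [ 0.598 -0.01   0.057]
tin [ 0.654 -0.01   0.108]
jar [0.594 0.047 0.041]
wedge [ 0.481 -0.323 -0.005]
tip [ 0.537 -0.33  -0.001]
heel [ 0.44  -0.317  0.02 ]
tray [0.463 0.303 0.01 ]
tahini [0.688 0.325 0.002]
tubs [ 0.695 -0.319 -0.008]
shelf 0.74 [252.7, 124.0, 362.2, 237.8] [ 0.5968 -0.0073] [0.2706 0.2865] 84.4
tin 0.82 [277.3, 129.0, 342.8, 170.3] [ 0.6616 -0.0093] [0.1606 0.0972] 84.6
tin 0.32 [419.0, 208.0, 438.0, 243.8] [ 0.4744 -0.297 ] [0.0428 0.0901] 81.4
jar 0.77 [332.7, 261.5, 381.2, 305.4] [ 0.3266 -0.1108] [0.0952 0.0579] 56.1
jar 0.73 [275.9, 166.4, 299.7, 190.3] [0.5755 0.0477] [0.0578 0.069 ] 89.9
jar 0.67 [277.2, 260.6, 319.2, 294.6] [0.3399 0.0282] [0.058  0.0961] 9.0
wedge 0.77 [418.5, 206.8, 436.7, 244.1] [ 0.4867 -0.3242] [0.0478 0.0954] 78.5
tray 0.96 [152.4, 189.5, 227.9, 275.3] [0.4654 0.3105] [0.1563 0.2067] 78.7
tray 0.32 [278.5, 128.9, 342.7, 169.3] [ 0.687  -0.0088] [0.1715 0.1028] 84.9
```

View pics/a.png

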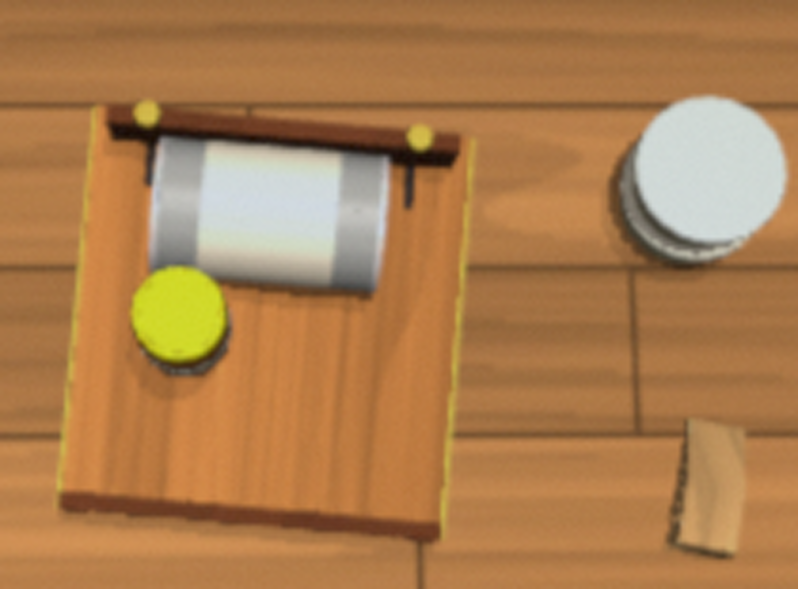

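View pics/b.png

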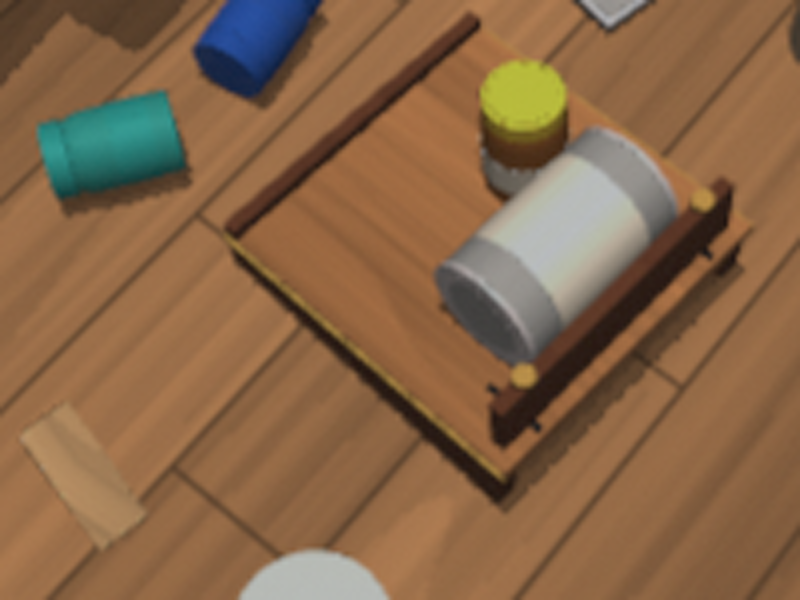

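```bash
cat >> h.py <<'E'
def shelfT(p):
    R=Rn.from_euler("z",p[2])*Rn.from_euler("y",-0.105); return R,np.array([p[0],p[1],p[3] if len(p)>3 else .055])
E
python3 - <<'E'
from h import *
from scipy.optimize import least_squares
ks,kt=get_calibration("scene"),get_calibration("top")
obs=[(kt,(265,123.2),(.14,.13,0)),(kt,(365,131.8),(.14,-.13,0)),(kt,(256.3,228.7),(-.14,.13,0)),(kt,(355.3,236.6),(-.14,-.13,0)),
(ks,(273.7,231.2),(-.14,-.13,0)),(ks,(341.2,290),(.14,-.13,0)),(ks,(402.5,227),(.14,.13,0)),(ks,(334.5,175),(-.14,.13,.012))]
def f(p):
    R,t=shelfT(p);return np.concatenate([(proj(k,(R.apply(X)+t)[None])-u).ravel() for k,u,X in obs])
s=least_squares(f,[.597,-.008,-.1],loss="soft_l1");print(s.x,s.fun.round(1))
# wedge fit by rendering silhouettes IoU
P=np.array([(-.0475,y,0) for y in(-.02,.02)]+[(.0475,y,0) for y in(-.02,.02)]+[(-.0475,y,.032) for y in(-.02,.02)]+[(-.003,y,.032) for y in(-.02,.02)]+[(.0475,y,.003) for y in(-.02,.02)])
ms=[]
for c,k in(("top",kt),("scene",ks)):
    capture(c);d=[d for d in silhouettes(c,"wedge") if d["mask"].sum()<2500][0];ms.append((k,d["mask"],d["box"]));print(c,d["box"],d["conf"])
def cost(q):
    L=0
    for k,m,_ in ms:
        X=Rn.from_euler("z",q[2]).apply(P)+[q[0],q[1],0]
        S=8;im=np.zeros((400,640),np.uint8);h=cv2.convexHull(np.round(proj(k,X)*16).astype(np.int32))
        big=np.zeros((400,640),np.uint8);cv2.fillConvexPoly(big,h,255,cv2.LINE_AA,4)
        L+=np.abs(big/255.-m).sum()/m.sum()
    return L
from scipy.optimize import minimize
for q0 in([.48,-.323,-.1],[.49,-.32,-.2]):
    r=minimize(cost,q0,method="Nelder-Mead",options=dict(initial_simplex=np.array(q0)+np.array([[0,0,0],[.01,0,0],[0,.01,0],[0,0,.1]])));print(r.x,r.fun)
# jar lid: top z; jar relative
R,t=shelfT(s.x)
for z in(.1,):
    n=R.apply([0,0,1]); o,d=ray(kt,(240+180/3.8,95+314/3.8)); X=o+d*(((t+n*z-o)@n)/(d@n)); print("jar lid in shelf",R.inv().apply(X-t))
    o,d=ray(ks,(215+523/4,170+97/4)); X=o+d*(((t+n*z-o)@n)/(d@n)); print("jar lid in shelf, scene",R.inv().apply(X-t))
for nm,(a,b) in {"tin":((353.2,230.5),(309.9,151.5))}.items(): print(nm,R.inv().apply(tri((ks,a),(kt,b))-t))
tr=[(152.4+60/1,0)]
E
```

```text
[ 0.59696979 -0.01160635 -0.09151094] [ 1.5 -1.1 -0.4 -1.1  0.  -0.8  0.8  0.1 -2.2 -2.9  0.1 -0.8  0.9 -0.2
 -1.9 -2. ]
top [414.1, 207.3, 439.3, 245.3] 0.86
scene [219.2, 272.8, 251.0, 304.6] 0.65
[ 0.48658671 -0.32033016 -0.22462248] 0.31866614140328886
[ 0.48686911 -0.32030835 -0.22131843] 0.3187193959471155
jar lid in shelf [-0.01385896  0.05624844  0.1       ]
jar lid in shelf, scene [-0.01091608  0.05399334  0.1       ]
tin [0.06215805 0.00656145 0.04693819]
```

```bash
cat >> h.py <<'E'
SH=[.597,-.0116,-.0915]
def Rtool(yaw,pitch=0):  # tool down, tool x at world yaw; pitch>0 leans tool body toward -x (finger tips forward)
    return Rn.from_euler("z",yaw)*Rn.from_euler("y",-pitch)*Rn.from_euler("x",np.pi)
def delta(pos,R,p0=None,R0=None):
    s=state();p0=s["tcp_pos"] if p0 is None else p0;R0=Rn.from_quat(s["tcp_rot"]) if R0 is None else R0
    d=R0.inv().apply(np.array(pos)-p0)/.025; r=(R0.inv()*R).as_rotvec()/np.radians(5)
    print("row",d.round(3).tolist(),r.round(3).tolist());
E
python3 - <<'E'
from h import *
delta([.46,-.318,.2],Rtool(-.18))
print(get_calibration("wrist"))
E
```

```text
row [14.43, -3.907, 1.253] [-0.0, 0.0, 5.097]
{'fx': 330.1171580185433, 'fy': 330.1171580185433, 'cx': 322.6095431647008, 'cy': 199.32879249798697, 'R': array([[ 2.61770828e-01, -9.65129715e-01, -8.16229624e-04],
       [-9.23164844e-01, -2.50635245e-01,  2.91459506e-01],
       [-2.81500806e-01, -7.55420816e-02, -9.56582819e-01]]), 't': array([-0.52498439, -0.03836809,  0.38012135])}
```

Call:
{"op": "jog_arm", "data": {
  "moves": [
    [[14.4,-3.9,1.25,0,0,5.1],[14.4,-3.9,1.25,0,0,5.1],[14.4,-3.9,1.25,0,0,5.1],[14.4,-3.9,1.25,0,0,5.1],[14.4,-3.9,1.25,0,0,5.1],[14.4,-3.9,1.25,0,0,5.1],[14.4,-3.9,1.25,0,0,5.1],[14.4,-3.9,1.25,0,0,5.1],[14.4,-3.9,1.25,0,0,5.1],[14.4,-3.9,1.25,0,0,5.1],[14.4,-3.9,1.25,0,0,5.1]]
  ]
}}

```text
time_s: 2.65
tcp_pos: [0.4586, -0.319, 0.2002]
tcp_rot: [0.996, -0.09, -0.0, 0.0]
contact_force: [-0.3, -0.8, 0.2]
opening: 0.0856
finger_force: 0.0
```

Run:
```python
from h import *
s=state();print(s["tcp_pos"],Rn.from_quat(s["tcp_rot"]).as_euler("zyx"))
k=get_calibration("wrist");im=capture("wrist")
print(-k["R"].T@k["t"])
for d in silhouettes("wrist","wedge"):print(d["box"],d["conf"],d["mask"].sum())
for t in("wedge","wedge_tip","wedge_heel"):
    for d in mark_of("wrist",t)[:2]: print(t,d["point"],d["conf"],onz(k,d["point"],0))
m=silhouettes("wrist","wedge")[0]["mask"]
cv2.drawContours(im,cv2.findContours(m.astype(np.uint8),0,1)[0],-1,(0,0,255),1)
cv2.imwrite("pics/w1.png",im)
```

```text
[ 0.45860679 -0.31897773  0.2002147 ] [ 1.81145649e-01 -4.60133741e-04  3.14116606e+00]
[ 0.53167621 -0.33271201  0.34322834]
[300.7, 99.7, 342.6, 199.1] 0.56 4102
wedge [321.4, 142.9] 0.94 [ 0.48873322 -0.32339701  0.        ]
wedge_tip [321.2, 100.4] 0.6 [ 0.53013697 -0.33082136  0.        ]
wedge_heel [321.4, 191.7] 0.56 [ 0.43724694 -0.31391285  0.        ]
```

View pics/w1.png

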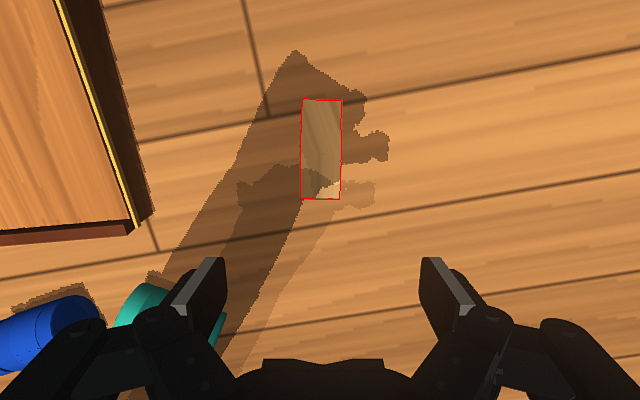

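Run:
```python
from h import *
from scipy.optimize import minimize
k=get_calibration("wrist");capture("wrist");m=silhouettes("wrist","wedge")[0]["mask"]
P=np.array([(x,y,z) for x,z in((-.0475,0),(.0475,0),(-.0475,.032),(-.003,.032),(.0475,.003)) for y in(-.02,.02)])
def cost(q):
    X=Rn.from_euler("z",q[2]).apply(P)+[q[0],q[1],0];b=np.zeros((400,640),np.uint8)
    cv2.fillConvexPoly(b,cv2.convexHull(np.round(proj(k,X)*16).astype(np.int32)),255,cv2.LINE_AA,4);return np.abs(b/255.-m).sum()/m.sum()
q0=np.array([.487,-.322,-.18]);r=minimize(cost,q0,method="Nelder-Mead",options=dict(initial_simplex=q0+np.array([[0,0,0],[.01,0,0],[0,.01,0],[0,0,.1]])));print(r.x,r.fun)
q=r.x;g=Rn.from_euler("z",q[2]).apply([-.028,0,0])+[q[0],q[1],0];print("grip",g)
delta([g[0],g[1],.05],Rtool(q[2]));delta([g[0],g[1],.009],Rtool(q[2]))
```

```text
[ 0.48508651 -0.32167597 -0.20570967] 0.04702026614002916
grip [ 0.45767685 -0.31595664  0.        ]
row [-0.07, -0.107, 6.009] [0.001, -0.002, 0.279]
row [-0.071, -0.107, 7.649] [0.001, -0.002, 0.279]
```

Call:
{"op": "jog_arm", "data": {
  "moves": [
    [[-0.07,-0.11,4,0,0,0.28],[-0.07,-0.11,6,0,0,0.28],[-0.07,-0.11,7.4,0,0,0.28],[-0.07,-0.11,7.84,0,0,0.28],[-0.07,-0.11,7.84,0,0,0.28],[-0.07,-0.11,7.84,0,0,0.28],[-0.07,-0.11,7.84,0,0,0.28],[-0.07,-0.11,7.84,0,0,0.28]]
  ]
}}

```text
time_s: 3.85
tcp_pos: [0.4608, -0.3178, 0.0083]
tcp_rot: [0.995, -0.102, 0.003, 0.002]
contact_force: [0.4, 0.7, 0.1]
opening: 0.0853
finger_force: 0.0
```

Call:
{"op": "jog_arm", "data": {
  "moves": [
    [[0,0,0,0,0,0],[0,0,0,0,0,0],[0,0,0,0,0,0],[0,0,0,0,0,0],[0,0,0,0,0,0],[0,0,0,0,0,0],[0,0,0,0,0,0],[0,0,0,0,0,0],[0,0,0,0,0,0],[0,0,0,0,0,0]]
  ],
  "hand": -1,
  "newtons": 40
}}

```text
time_s: 4.85
tcp_pos: [0.4586, -0.3159, 0.0049]
tcp_rot: [0.995, -0.102, 0.001, 0.0]
contact_force: [-0.1, -0.1, 5.2]
opening: 0.039
finger_force: 42.5
```

Run:
```python
from h import *
s=state();p0=s["tcp_pos"];R0=Rn.from_quat(s["tcp_rot"]);print(p0,s["opening"])
# tool->wedge (wedge flat on counter, origin along tool x by ~.028)
R,t=shelfT(SH)
# desired: wedge origin shelf (-.045,-.03,0)+h ; tool at wedge x -.028, z=p0[2]
def tgt(x,y,h): return t+R.apply([x-.028,y,p0[2]+h])
Rt=R*Rn.from_euler("x",np.pi)
lift=p0+[0,0,.13];delta(lift,R0)
delta(tgt(-.045,-.03,.06),Rt,lift,R0)
a=tgt(-.045,-.03,.06);delta(tgt(-.045,-.03,.004),Rt,a,Rt)
print(tgt(-.045,-.03,.06),tgt(0,-.03,0))
```

```text
[ 0.45864592 -0.31588378  0.00488435] 0.03897255455267169
row [0.007, 0.004, -5.2] [0.0, 0.0, 0.0]
row [-0.077, -11.492, 0.911] [0.078, 1.186, -1.296]
row [0.0, -0.0, 2.24] [0.0, 0.0, 0.0]
[ 0.51519267 -0.03421969  0.11187608] [ 0.56601975 -0.03888339  0.05692285]
```

Call:
{"op": "jog_arm", "data": {
  "moves": [
    [[0,0,-1,0,0,0],[0,0,-2.5,0,0,0],[0,0,-4,0,0,0],[0,0,-5.2,0,0,0],[0,0,-5.2,0,0,0],[0,0,-5.2,0,0,0]]
  ]
}}

```text
time_s: 5.45
tcp_pos: [0.4581, -0.3154, 0.1339]
tcp_rot: [0.995, -0.102, 0.0, -0.0]
contact_force: [0.1, 0.3, -1.4]
opening: 0.0393
finger_force: 41.9
```

Run:
```python
from h import *
s=state();print(s["tcp_pos"],s["contact_force"])
R,t=shelfT(SH);Rt=R*Rn.from_euler("x",np.pi)
a=t+R.apply([-.073,-.03,.065]);delta(a,Rt)
```

```text
[ 0.45809856 -0.31535251  0.13387147] [ 0.09069895  0.29197191 -1.4245963 ]
row [-0.05, -11.475, 0.875] [0.068, 1.202, -1.296]
```

Call:
{"op": "jog_arm", "data": {
  "moves": [
    [[-0.05,-2,0,0,0.4,-0.4],[-0.05,-4,0,0.03,0.8,-0.8],[-0.05,-6,0,0.05,1.2,-1.3],[-0.05,-8,0.2,0.07,1.2,-1.3],[-0.05,-10,0.5,0.07,1.2,-1.3],[-0.05,-11,0.8,0.07,1.2,-1.3],[-0.05,-11.48,0.88,0.07,1.2,-1.3],[-0.05,-11.48,0.88,0.07,1.2,-1.3],[-0.05,-11.48,0.88,0.07,1.2,-1.3],[-0.05,-11.48,0.88,0.07,1.2,-1.3],[-0.05,-11.48,0.88,0.07,1.2,-1.3]]
  ]
}}

```text
time_s: 6.55
tcp_pos: [0.5154, -0.0356, 0.1124]
tcp_rot: [0.998, -0.047, 0.053, 0.003]
contact_force: [-0.5, 0.1, -1.4]
opening: 0.0393
finger_force: 41.9
```

Run:
```python
from h import *
s=state();print(s["tcp_pos"],s["contact_force"])
R,t=shelfT(SH);Rt=R*Rn.from_euler("x",np.pi)
delta(t+R.apply([-.073,-.03,.008]),Rt)
im=capture("wrist");k=get_calibration("wrist")
for n in("wedge","tin","jar","shelf"):print(n,[(d["point"],d["conf"]) for d in mark_of("wrist",n)][:2])
cv2.imwrite("pics/w2.png",im)
# predicted overlays
for X in([.14,-.13,0],[-.14,-.13,0],[-.128,0,.012],[-.012,.055,.1]): print(X,proj(k,(R.apply(X)+t)[None]).round(0))
```

```text
[ 0.51537132 -0.03555375  0.11237665] [-0.5139166   0.1230024  -1.39179951]
row [-0.015, -0.053, 2.294] [0.005, -0.004, -0.022]
wedge [([323.8, 207.4], 0.56)]
tin [([270.0, 107.2], 0.67)]
jar [([181.8, 125.2], 0.84)]
shelf [([269.9, 106.5], 0.91)]
[0.14, -0.13, 0] [[ 527. -202.]]
[-0.14, -0.13, 0] [[458. 302.]]
[-0.128, 0, 0.012] [[277. 297.]]
[-0.012, 0.055, 0.1] [[ 58. 143.]]
```

View pics/w2.png

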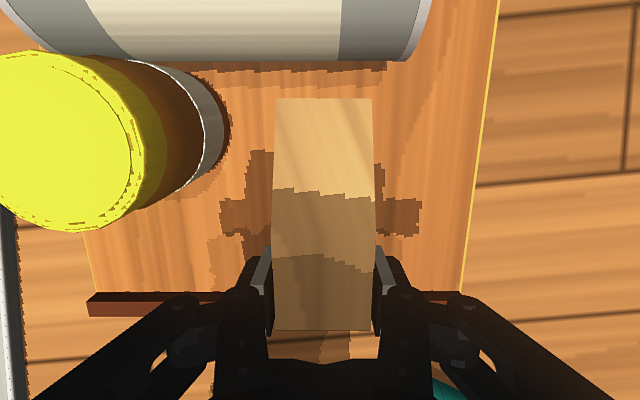

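Call:
{"op": "jog_arm", "data": {
  "moves": [
    [[0,-0.05,1,0,0,0],[0,-0.05,1.8,0,0,0],[0,-0.05,2.2,0,0,0],[0,-0.05,2.2,0,0,0],[0,-0.05,2.2,0,0,0],[0,-0.05,2.2,0,0,0],[0,-0.05,2.2,0,0,0]]
  ]
}}

```text
time_s: 7.5
tcp_pos: [0.5221, -0.0336, 0.0588]
tcp_rot: [0.998, -0.045, 0.054, 0.003]
contact_force: [0.2, -0.2, -0.3]
opening: 0.0394
finger_force: 42.0
```

Call:
{"op": "jog_arm", "data": {
  "moves": [
    [[0,0,0.04,0,0,0],[0,0,0.08,0,0,0],[0,0,0.08,0,0,0],[0,0,0.08,0,0,0]]
  ]
}}

```text
time_s: 7.9
tcp_pos: [0.5212, -0.0334, 0.0553]
tcp_rot: [0.998, -0.045, 0.052, 0.002]
contact_force: [-0.3, -0.1, -1.6]
opening: 0.0393
finger_force: 42.0
```

Call:
{"op": "jog_arm", "data": {
  "moves": [
    [[0,0,0.04,0,0,0],[0,0,0.08,0,0,0],[0,0,0.08,0,0,0],[0,0,0.08,0,0,0]]
  ]
}}

```text
time_s: 8.3
tcp_pos: [0.5214, -0.0334, 0.0533]
tcp_rot: [0.998, -0.045, 0.052, 0.002]
contact_force: [-0.1, -0.2, -1.1]
opening: 0.0391
finger_force: 42.0
```

Call:
{"op": "jog_arm", "data": {
  "moves": [
    [[0,0,0.03,0,0,0],[0,0,0.03,0,0,0],[0,0,0.03,0,0,0]]
  ]
}}

```text
time_s: 8.6
tcp_pos: [0.5215, -0.0334, 0.0526]
tcp_rot: [0.998, -0.045, 0.052, 0.002]
contact_force: [0.6, -0.3, -1.1]
opening: 0.0393
finger_force: 42.0
```

Call:
{"op": "jog_arm", "data": {
  "moves": [
    [[0,0,0.03,0,0,0],[0,0,0.03,0,0,0],[0,0,0.03,0,0,0]]
  ]
}}

```text
time_s: 8.9
tcp_pos: [0.5217, -0.0334, 0.0525]
tcp_rot: [0.998, -0.045, 0.052, 0.002]
contact_force: [-3.1, 0.3, 3.2]
opening: 0.0392
finger_force: 42.4
```

Call:
{"op": "jog_arm", "data": {
  "moves": [
    [[0,0,0.03,0,0,0],[0,0,0.03,0,0,0],[0,0,0.03,0,0,0]]
  ]
}}

```text
time_s: 9.2
tcp_pos: [0.5217, -0.0334, 0.0524]
tcp_rot: [0.998, -0.045, 0.052, 0.002]
contact_force: [-4.8, 1.3, 7.5]
opening: 0.0393
finger_force: 43.1
```

Call:
{"op": "jog_arm", "data": {
  "moves": [
    [[0,0,-0.06,0,0,0],[0.3,0,-0.06,0,0,0],[0.6,0,-0.06,0,0,0],[0.9,0,-0.06,0,0,0],[1.2,0,-0.06,0,0,0],[1.4,0,-0.06,0,0,0],[1.5,0,-0.06,0,0,0],[1.5,0,-0.06,0,0,0],[1.5,0,-0.06,0,0,0]]
  ]
}}

```text
time_s: 10.1
tcp_pos: [0.5593, -0.0372, 0.0565]
tcp_rot: [0.998, -0.046, 0.053, 0.003]
contact_force: [-1.1, -1.1, -0.3]
opening: 0.0393
finger_force: 42.2
```

Run:
```python
from h import *
R,t=shelfT(SH);s=state();print(s["contact_force"],R.inv().apply(s["tcp_pos"]-t),R.inv().apply(s["contact_force"]))
im=capture("wrist");k=get_calibration("wrist");cv2.imwrite("pics/w3.png",im)
for n in("wedge_tip","jar","tin"):print(n,[(d["point"],d["conf"]) for d in mark_of("wrist",n)][:2])
```

```text
[-1.06411543 -1.10975256 -0.34350471] [-0.03488695 -0.0289116   0.0051657 ] [-0.98898747 -1.20234099 -0.24118002]
wedge_tip []
jar [([140.5, 215.0], 0.77)]
tin [([196.2, 1.8], 0.65)]
```

View pics/w3.png

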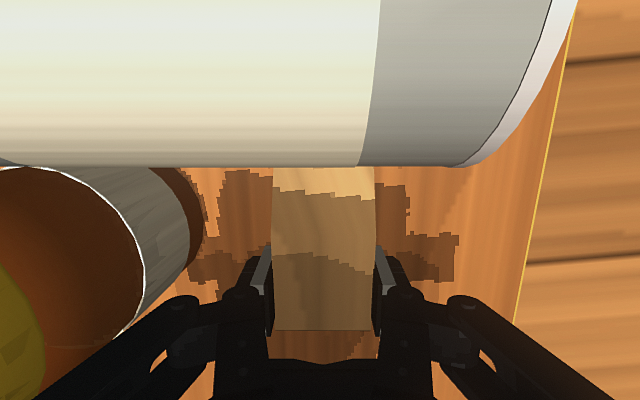

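Call:
{"op": "jog_arm", "data": {
  "moves": [
    [[0.1,0,0,0,0,0],[0.2,0,0,0,0,0],[0.2,0,0,0,0,0],[0.2,0,0,0,0,0]]
  ]
}}

```text
time_s: 10.7
tcp_pos: [0.564, -0.0373, 0.057]
tcp_rot: [0.998, -0.045, 0.053, 0.002]
contact_force: [-1.4, -1.1, 0.7]
opening: 0.0388
finger_force: 42.0
```

Call:
{"op": "jog_arm", "data": {
  "moves": [
    [[0.05,0,0,0,0,0],[0.1,0,0,0,0,0],[0.1,0,0,0,0,0]]
  ]
}}

```text
time_s: 11.0
tcp_pos: [0.5663, -0.0375, 0.0573]
tcp_rot: [0.998, -0.046, 0.052, 0.002]
contact_force: [-0.6, -1.0, -0.3]
opening: 0.0391
finger_force: 42.0
```

Call:
{"op": "jog_arm", "data": {
  "moves": [
    [[0.05,0,0,0,0,0],[0.1,0,0,0,0,0],[0.1,0,0,0,0,0]]
  ]
}}

```text
time_s: 11.3
tcp_pos: [0.5674, -0.0376, 0.0575]
tcp_rot: [0.998, -0.046, 0.051, 0.002]
contact_force: [-5.8, -1.5, 3.3]
opening: 0.0394
finger_force: 42.4
```

Call:
{"op": "jog_arm", "data": {
  "moves": [
    [[0.03,0,0,0,0,0],[0.03,0,0,0,0,0],[0.03,0,0,0,0,0]]
  ]
}}

```text
time_s: 11.6
tcp_pos: [0.5679, -0.0376, 0.0575]
tcp_rot: [0.998, -0.046, 0.051, 0.002]
contact_force: [-5.4, -1.1, 3.4]
opening: 0.0391
finger_force: 42.4
```

Call:
{"op": "jog_arm", "data": {
  "moves": [
    [[0.03,0,0,0,0,0],[0.03,0,0,0,0,0],[0.03,0,0,0,0,0]]
  ]
}}

```text
time_s: 11.9
tcp_pos: [0.5686, -0.0377, 0.0575]
tcp_rot: [0.998, -0.046, 0.051, 0.002]
contact_force: [-6.2, -0.8, 2.6]
opening: 0.0395
finger_force: 42.4
```

Call:
{"op": "jog_arm", "data": {
  "moves": [
    [[0.04,0,-0.02,0,0,0],[0.04,0,-0.02,0,0,0],[0.04,0,-0.02,0,0,0]]
  ]
}}

```text
time_s: 12.2
tcp_pos: [0.57, -0.0378, 0.0578]
tcp_rot: [0.998, -0.046, 0.051, 0.002]
contact_force: [-4.0, -1.9, 0.8]
opening: 0.0393
finger_force: 42.1
```

Call:
{"op": "jog_arm", "data": {
  "moves": [
    [[0.04,0,0,0,0,0],[0.04,0,0,0,0,0],[0.04,0,0,0,0,0]]
  ]
}}

```text
time_s: 12.5
tcp_pos: [0.5713, -0.0379, 0.0579]
tcp_rot: [0.998, -0.046, 0.051, 0.002]
contact_force: [-4.1, -2.0, 0.1]
opening: 0.0394
finger_force: 42.1
```

Run:
```python
from h import *
R,t=shelfT(SH);s=state();print(R.inv().apply(s["tcp_pos"]-t),R.inv().apply(s["contact_force"]),R.inv().apply(s["wrist_torque"]))
ks,kt=get_calibration("scene"),get_calibration("top")
for c in("scene","top"):
    capture(c)
    for n in("jar","tin"):print(c,n,[(d["point"],d["conf"]) for d in mark_of(c,n)],[d["box"] for d in silhouettes(c,n)])
```

```text
[-0.0228004  -0.02857233  0.00532814] [-3.90299971 -2.32704793  0.47221966] [-0.25604027  0.99563737  0.04706721]
scene jar [([259.7, 203.5], 0.81), ([269.5, 186.9], 0.76), ([345.0, 213.7], 0.73)] [[224.9, 192.6, 261.0, 219.4], [338.3, 185.9, 359.3, 222.5], [260.0, 157.0, 296.4, 192.8]]
scene tin [([356.6, 233.8], 0.9)] [[326.8, 202.4, 385.0, 260.1]]
top jar [([288.5, 184.1], 0.89)] [[269.9, 162.7, 299.1, 192.7], [340.2, 261.9, 379.3, 302.5]]
top tin [([311.8, 147.2], 0.82)] [[279.4, 127.9, 342.3, 165.1]]
```

```bash
cat > lid.py <<'E'
from h import *
def lid(im):
    h=cv2.cvtColor(im,cv2.COLOR_BGR2HSV);m=cv2.inRange(h,(25,150,120),(35,255,255));m[:,:240]=0;m[:150]=0;m[:,330:]=0
    n,l,st,c=cv2.connectedComponentsWithStats(m);i=1+np.argmax(st[1:,4]);return st[i],c[i].round(2)
print(lid(cv2.imread("pics/top0.png")))
im=capture("top");cv2.imwrite("pics/top1.png",im);print(lid(im))
cv2.imwrite("pics/c4.png",np.hstack([cv2.resize(i[110:250,250:380],(390,420),interpolation=2) for i in(cv2.imread("pics/top0.png"),im)]))
E
python3 lid.py
```

```text
(array([275, 165,  25,  25, 494], dtype=int32), array([286.77, 177.16]))
(array([270, 163,  26,  26, 498], dtype=int32), array([282.45, 175.61]))
```

View pics/c4.png

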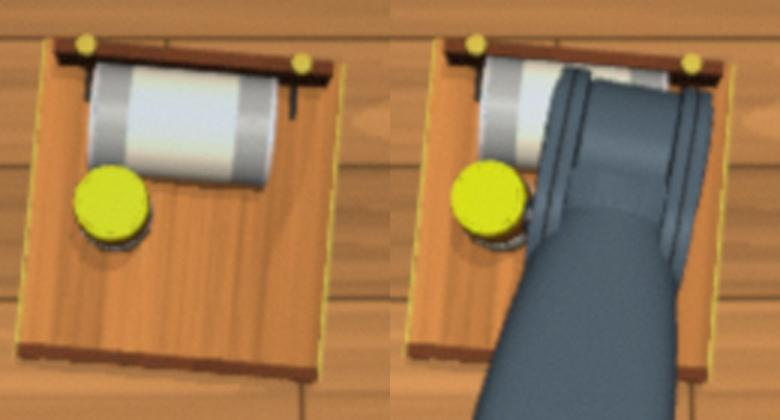

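Call:
{"op": "jog_arm", "data": {
  "moves": [
    [[-0.1,0,0,0,0,0],[-0.15,0.1,-0.02,0,0,0],[-0.2,0.2,-0.02,0,0,0],[-0.25,0.3,-0.02,0,0,0],[-0.3,0.4,-0.02,0,0,0],[-0.3,0.5,-0.02,0,0,0],[-0.3,0.6,-0.02,0,0,0],[-0.3,0.7,-0.02,0,0,0],[-0.3,0.7,-0.02,0,0,0],[-0.3,0.7,-0.02,0,0,0],[-0.3,0.7,-0.02,0,0,0]]
  ]
}}

```text
time_s: 14.15
tcp_pos: [0.5628, -0.055, 0.0581]
tcp_rot: [0.998, -0.046, 0.052, 0.003]
contact_force: [-0.7, 0.1, -1.8]
opening: 0.0395
finger_force: 41.7
```

```bash
python3 lid.py
python3 - <<'E'
from h import *
R,t=shelfT(SH);s=state();print(s["time_s"],R.inv().apply(s["tcp_pos"]-t),s["contact_force"])
E
```

```text
(array([275, 165,  25,  25, 494], dtype=int32), array([286.77, 177.16]))
(array([275, 166,  25,  25, 498], dtype=int32), array([286.65, 177.96]))
14.2 [-0.02961783 -0.04639853  0.00623458] [-1.0719354  -0.42089556 -2.08431623]
```

View pics/c4.png

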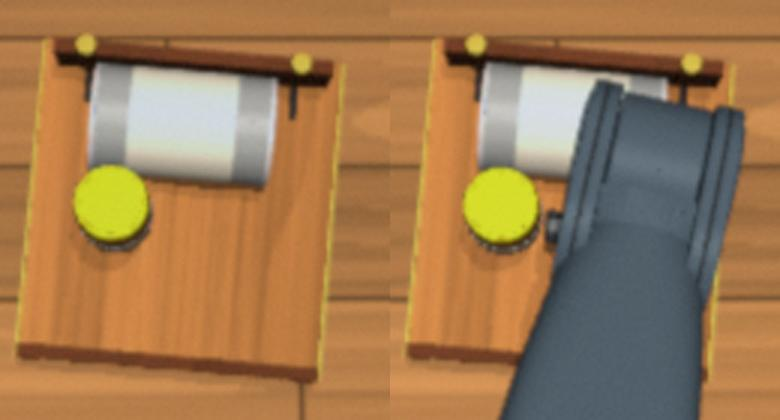

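Call:
{"op": "jog_arm", "data": {
  "moves": [
    [[0.1,0,0.02,0,0,0],[0.15,0,0.02,0,0,0],[0.2,0,0.02,0,0,0],[0.2,0,0.02,0,0,0]]
  ]
}}

```text
time_s: 14.6
tcp_pos: [0.5684, -0.0552, 0.0583]
tcp_rot: [0.998, -0.045, 0.053, 0.002]
contact_force: [-1.1, -0.2, -1.8]
opening: 0.0394
finger_force: 41.8
```

Call:
{"op": "jog_arm", "data": {
  "moves": [
    [[0.04,0,0,0,0,0],[0.08,0,0,0,0,0],[0.08,0,0,0,0,0]]
  ]
}}

```text
time_s: 14.9
tcp_pos: [0.5697, -0.0553, 0.0581]
tcp_rot: [0.998, -0.045, 0.052, 0.002]
contact_force: [-1.4, -0.7, -3.0]
opening: 0.0391
finger_force: 41.7
```

Call:
{"op": "jog_arm", "data": {
  "moves": [
    [[0.04,0,0,0,0,0],[0.04,0,0,0,0,0],[0.04,0,0,0,0,0]]
  ]
}}

```text
time_s: 15.2
tcp_pos: [0.5698, -0.0554, 0.0581]
tcp_rot: [0.998, -0.045, 0.051, 0.002]
contact_force: [-4.7, 1.0, -1.4]
opening: 0.0393
finger_force: 41.9
```

Call:
{"op": "jog_arm", "data": {
  "moves": [
    [[0.04,0,0,0,0,0],[0.04,0,0,0,0,0],[0.04,0,0,0,0,0]]
  ]
}}

```text
time_s: 15.5
tcp_pos: [0.5698, -0.0554, 0.0582]
tcp_rot: [0.998, -0.046, 0.05, 0.002]
contact_force: [-7.6, 0.6, 0.8]
opening: 0.0394
finger_force: 42.2
```

Call:
{"op": "jog_arm", "data": {
  "moves": [
    [[0.02,0,0,0,0,0],[0.02,0,0,0,0,0],[0.02,0,0,0,0,0]]
  ]
}}

```text
time_s: 15.8
tcp_pos: [0.5698, -0.0554, 0.0581]
tcp_rot: [0.998, -0.046, 0.05, 0.002]
contact_force: [-9.8, -0.1, 1.6]
opening: 0.0392
finger_force: 42.3
```

```bash
python3 lid.py
python3 - <<'E'
from h import *
R,t=shelfT(SH);s=state();print(s["time_s"],R.inv().apply(s["tcp_pos"]-t),s["contact_force"])
a=cv2.imread("pics/top0.png");b=cv2.imread("pics/top1.png")
cv2.imwrite("pics/c5.png",np.vstack([cv2.resize(i[118:178,265:355],(780,520//2+30),interpolation=2) for i in(a,b)]))
E
```

```text
(array([275, 165,  25,  25, 494], dtype=int32), array([286.77, 177.16]))
(array([275, 166,  25,  25, 498], dtype=int32), array([286.68, 177.91]))
15.85 [-0.02264651 -0.04606469  0.00555488] [-8.3311721   0.43002413  1.58212739]
```

View pics/c5.png

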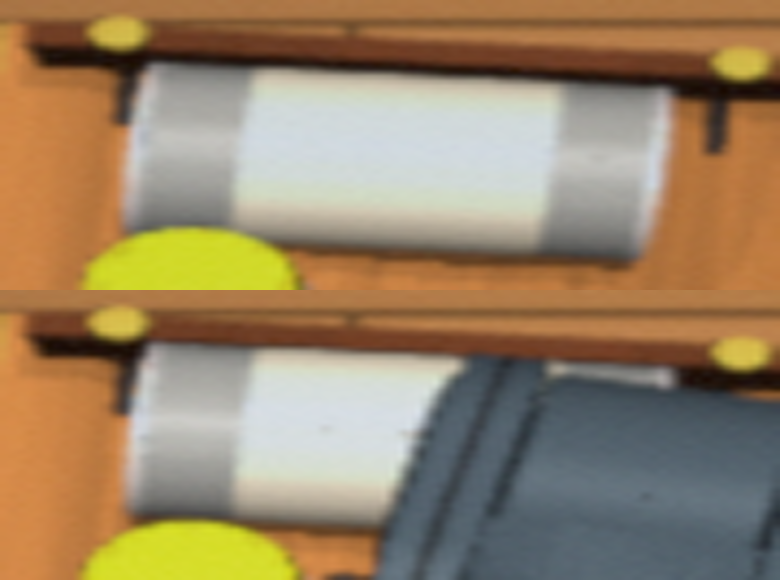

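Call:
{"op": "jog_arm", "data": {
  "moves": [
    [[0,0,0,0,0,0],[0,0,0,0,0,0],[0,0,0,0,0,0]]
  ]
}}

```text
time_s: 16.15
tcp_pos: [0.5698, -0.0554, 0.0581]
tcp_rot: [0.998, -0.046, 0.05, 0.002]
contact_force: [-9.5, -0.4, 1.2]
opening: 0.0393
finger_force: 42.3
```

Call:
{"op": "jog_arm", "data": {
  "moves": [
    [[0,0,0,0,0,0],[0,0,0,0,0,0],[0,0,0,0,0,0],[0,0,0,0,0,0]]
  ],
  "hand": 0.2
}}

```text
time_s: 16.55
tcp_pos: [0.5737, -0.0558, 0.0597]
tcp_rot: [0.998, -0.045, 0.054, 0.002]
contact_force: [-0.2, 0.3, 1.0]
opening: 0.0514
finger_force: 0.0
```

Call:
{"op": "jog_arm", "data": {
  "moves": [
    [[-0.1,0,-0.3,0,0,0],[-0.1,0.1,-1,0,0,0],[-0.2,0.2,-2.5,0,0,0],[-0.5,0.2,-4.5,0,0,0],[-1,0.2,-6,0,0,0],[-1.5,0,-7,0,0,0],[-1.5,-1,-7,0,0,0],[-1.5,-1,-7,0,0,0],[-1.5,-1,-7,0,0,0],[-1.5,-1,-7,0,0,0]]
  ]
}}

```text
time_s: 17.55
tcp_pos: [0.519, -0.026, 0.2282]
tcp_rot: [0.998, -0.046, 0.052, 0.002]
contact_force: [0.3, -0.2, -0.2]
opening: 0.0513
finger_force: 0.0
```

```bash
python3 - <<'E'
from h import *
R,t=shelfT(SH);s=state();print(s["time_s"],s["tcp_pos"])
im=capture("wrist");k=get_calibration("wrist");cv2.imwrite("pics/w6.png",im)
def sh(p,z):
    o,d=ray(k,p);n=R.apply([0,0,1]);X=o+d*(((t+n*z-o)@n)/(d@n));return R.inv().apply(X-t).round(4)
for n,z in(("wedge",0),("wedge_heel",0),("wedge_tip",0),("tin",.045),("jar",0)):print(n,[(np.round(d["point"]),round(d["conf"],2),sh(d["point"],z)) for d in mark_of("wrist",n)][:2])
for n in("wedge","jar","tin"):
  for d in silhouettes("wrist",n)[:2]:print(n,d["box"],round(d["conf"],2))
h=cv2.cvtColor(im,cv2.COLOR_BGR2HSV);m=cv2.inRange(h,(25,150,120),(35,255,255));nn,l,st,c=cv2.connectedComponentsWithStats(m)
for i in range(1,nn):
    if st[i,4]>500:
        cc=max(cv2.findContours((l==i).astype(np.uint8),0,1)[0],key=len);e=cv2.fitEllipse(cc);print("lid",st[i],e,sh(e[0],.1),sh(e[0],.09))
d=silhouettes("wrist","wedge")[0];b=d["box"];print("wedge bottom corners",sh((b[0],b[3]),.032),sh((b[2],b[3]),.032))
o=np.array([[(-.0475,-.046,.032)],[(.0475,0,0)]])
E
python3 lid.py
```

```text
17.55 [ 0.51901114 -0.02604827  0.22822505]
wedge [(array([348., 113.]), 0.63, array([ 0.0028, -0.0463,  0.    ]))]
wedge_heel [(array([348., 167.]), 0.62, array([-0.0487, -0.0471, -0.    ]))]
wedge_tip []
tin []
jar [(array([329., 338.]), 0.83, array([-0.2528, -0.0294, -0.    ])), (array([242., 134.]), 0.75, array([-0.0166,  0.0564,  0.    ]))]
wedge [327.1, 90.2, 376.1, 169.5] 0.83
jar [369.2, 313.7, 471.0, 395.9] 0.83
jar [163.0, 99.8, 274.0, 190.1] 0.81
tin [158.7, 0.0, 399.2, 89.3] 0.77
lid [ 162  102   89   89 5946] ((206.22799682617188, 146.0872039794922), (82.20110321044922, 91.34226989746094), 134.26702880859375) [-0.0142  0.0566  0.1   ] [-0.0156  0.0601  0.09  ]
wedge bottom corners [-0.0446 -0.0258  0.032 ] [-0.0446 -0.0697  0.032 ]
(array([275, 165,  25,  25, 494], dtype=int32), array([286.77, 177.16]))
(array([275, 166,  14,  25, 267], dtype=int32), array([281.72, 177.27]))
```

Run:
```python
from h import *
R,t=shelfT(SH);Rt=R*Rn.from_euler("x",np.pi)
a=t+R.apply([-.0145,.0565,.14]);delta(a,Rt)
b=t+R.apply([-.0145,.0565,.058]);delta(b,Rt)
# tray pose
kt,ks=get_calibration("top"),get_calibration("scene")
capture("top");d=silhouettes("top","tray")[0];print(d["conf"],d["box"])
c=max(cv2.findContours(d["mask"].astype(np.uint8),0,1)[0],key=len)
q=np.array([onz(kt,p[0],.012)[:2] for p in c],np.float32);print(cv2.minAreaRect(q))
capture("scene");d=[d for d in silhouettes("scene","tray")][0];print(d["conf"],d["box"])
c=max(cv2.findContours(d["mask"].astype(np.uint8),0,1)[0],key=len)
q=np.array([onz(ks,p[0],.012)[:2] for p in c],np.float32);print(cv2.minAreaRect(q))
```

```text
row [1.719, -3.108, 1.631] [-0.002, 0.003, 0.002]
row [1.72, -3.107, 4.911] [-0.002, 0.003, 0.002]
0.58 [151.5, 191.1, 227.0, 278.1]
((0.4640823006629944, 0.3097321391105652), (0.1575794219970703, 0.2108590304851532), 78.2392807006836)
0.64 [328.5, 116.3, 398.4, 177.5]
((0.4594367444515228, 0.3069053292274475), (0.15953156352043152, 0.20916146039962769), 78.56119537353516)
```

Call:
{"op": "jog_arm", "data": {
  "moves": [
    [[0.8,-1.6,0,0,0,0],[1.72,-3.1,0.6,0,0,0],[1.72,-3.1,1.6,0,0,0],[1.72,-3.1,1.6,0,0,0],[1.72,-3.1,2.2,0,0,0],[1.72,-3.1,2.9,0,0,0],[1.72,-3.1,3.6,0,0,0],[1.72,-3.1,4.3,0,0,0],[1.72,-3.1,4.9,0,0,0],[1.72,-3.1,4.9,0,0,0],[1.72,-3.1,4.9,0,0,0],[1.72,-3.1,4.9,0,0,0]]
  ],
  "hand": 1
}}

```text
time_s: 19.5
tcp_pos: [0.5944, 0.0397, 0.1395]
tcp_rot: [0.997, -0.03, 0.074, -0.015]
contact_force: [-15.1, 13.8, 63.8]
opening: 0.0852
finger_force: 32.0
```

Run:
```python
from h import *
R,t=shelfT(SH);s=state();print(R.inv().apply(s["tcp_pos"]-t),s["contact_force"])
im=capture("wrist");cv2.imwrite("pics/w7.png",im)
h=cv2.cvtColor(im,cv2.COLOR_BGR2HSV);m=cv2.inRange(h,(25,150,100),(35,255,255));print(cv2.boundingRect(m))
```

```text
[0.00165263 0.05088559 0.08475811] [-15.13154827  13.80053266  63.84358636]
(222, 0, 67, 325)
```

Call:
{"op": "jog_arm", "data": {
  "moves": [
    [[0,0,-0.5,0,0,0],[0,0,-1.2,0,0,0],[0,0,-2,0,0,0],[0,0,-3,0,0,0],[0,0,-4,0,0,0],[0,0,-4,0,0,0],[0,0,-4,0,0,0]]
  ]
}}

```text
time_s: 20.25
tcp_pos: [0.5708, 0.03, 0.2124]
tcp_rot: [0.998, -0.034, 0.054, -0.003]
contact_force: [-0.4, 0.3, -0.7]
opening: 0.0855
finger_force: 0.0
```

```bash
cat > look.py <<'E'
from h import *
R,t=shelfT(SH);s=state();print(s["time_s"],R.inv().apply(s["tcp_pos"]-t),s["contact_force"],s["opening"])
print("toolrot in shelf",(R*Rn.from_euler("x",np.pi)).inv().__mul__(Rn.from_quat(s["tcp_rot"])).as_rotvec().round(3))
k=get_calibration("wrist");im=capture("wrist");cv2.imwrite("pics/w8.png",im)
def sh(p,z):
    o,d=ray(k,p);n=R.apply([0,0,1]);X=o+d*(((t+n*z-o)@n)/(d@n));return R.inv().apply(X-t).round(4)
h=cv2.cvtColor(im,cv2.COLOR_BGR2HSV);m=cv2.inRange(h,(25,150,100),(35,255,255));nn,l,st,c=cv2.connectedComponentsWithStats(m)
for i in range(1,nn):
    if st[i,4]>500:
        cc=max(cv2.findContours((l==i).astype(np.uint8),0,1)[0],key=len);e=cv2.fitEllipse(cc);print("lid",st[i],np.round(e[0]),np.round(e[1]),round(e[2]),sh(e[0],.1))
for n,z in(("wedge",0),("wedge_heel",0),("tin",.045),("jar",0)):print(n,[(np.round(d["point"]),round(d["conf"],2),sh(d["point"],z)) for d in mark_of("wrist",n)][:3])
for n in("wedge","jar","tin"):
  for d in silhouettes("wrist",n)[:2]:print(n,d["box"],round(d["conf"],2))
E
python3 look.py
```

```text
20.25 [-0.01327446  0.03907717  0.15970789] [-0.44307596  0.33063013 -0.71564502] 0.08546393857351772
toolrot in shelf [ 0.013  0.003 -0.024]
wedge [(array([420., 165.]), 0.55, array([ 0.005 , -0.0488, -0.    ]))]
wedge_heel [(array([414., 216.]), 0.83, array([-0.0454, -0.0484,  0.    ]))]
tin [(array([370.,  88.]), 0.93, array([0.0693, 0.0076, 0.045 ]))]
jar [(array([305., 184.]), 0.74, array([-0.0161,  0.0577,  0.    ]))]
wedge [394.1, 152.0, 450.4, 226.6] 0.85
jar [252.2, 149.7, 342.3, 262.8] 0.7
jar [496.2, 386.0, 529.4, 400.0] 0.53
tin [256.1, 16.4, 506.5, 155.5] 0.55
tin [18.3, 206.3, 165.5, 365.6] 0.23
```

Run:
```python
from h import *
s=state();print(s["joint_positions"].round(3),s["joint_vel"].round(3),s["tau"].round(1),s["tcp_pos"],s["time_s"])
k=get_calibration("wrist");print(-k["R"].T@k["t"])
R,t=shelfT(SH);Rt=R*Rn.from_euler("x",np.pi)
delta(t+R.apply([-.0145,.0565,.16]),Rt)
im=cv2.imread("pics/w8.png");h=cv2.cvtColor(im,cv2.COLOR_BGR2HSV);print(h[200:262:10,300],h[150:260:12,270])
im=cv2.imread("pics/w7.png")
```

```text
[-0.07   0.047  0.051  1.472  0.011  3.139] [ 0.001 -0.002  0.006  0.001 -0.001 -0.001] [ -0.  -34.8  32.9  -0.8   0.    0. ] [0.56972223 0.03057554 0.2099399 ] 20.65
[0.62864829 0.02470135 0.35990271]
row [0.021, -0.681, -0.098] [-0.151, 0.024, 0.279]
[[ 23 198 171]
 [ 23 201 170]
 [ 22 197 137]
 [ 22 204 136]
 [ 22 202 135]
 [ 22 201 136]
 [ 22 202 131]] [[ 14 171 204]
 [ 13 170 193]
 [ 15 130  90]
 [ 23 197 176]
 [ 22 200 171]
 [ 23 200 171]
 [ 22 202 172]
 [ 22 200 138]
 [ 22 203 137]
 [ 13 173 159]]
```

Call:
{"op": "jog_arm", "data": {
  "moves": [
    [[0,0,0,0,0,0],[0,0,0,0,0,0],[0,0,0,0,0,0]]
  ]
}}

```text
time_s: 20.95
tcp_pos: [0.5701, 0.0306, 0.2109]
tcp_rot: [0.998, -0.033, 0.052, -0.004]
contact_force: [-0.5, 0.7, -0.0]
opening: 0.0852
finger_force: 0.0
```

```bash
python3 lid.py
python3 - <<'E'
from h import *
R,t=shelfT(SH);s=state();print(s["joint_positions"].round(3),s["joint_vel"].round(3))
k=get_calibration("top");
for p,z in(((286.77,177.16),.1),): 
    o,d=ray(k,p);n=R.apply([0,0,1]);X=o+d*(((t+n*z-o)@n)/(d@n));print(X,R.inv().apply(X-t))
Rt=R*Rn.from_euler("x",np.pi)
delta(t+R.apply([-.0145,.0565,.16]),Rt)
E
```

```text
(array([275, 165,  25,  25, 494], dtype=int32), array([286.77, 177.16]))
[-0.07   0.046  0.052  1.472  0.011  3.139] [ 0.001 -0.     0.001 -0.001 -0.001  0.001]
[0.57908704 0.04806037 0.15309939] [-0.01287955  0.05777405  0.1       ]
row [-0.002, -0.68, -0.059] [-0.151, 0.004, 0.279]Traceback (most recent call last):
  File "lid.py", line 6, in <module>
    im=capture("top");cv2.imwrite("pics/top1.png",im);print(lid(im))
                                                            ~~~^^^^
  File "lid.py", line 4, in lid
    n,l,st,c=cv2.connectedComponentsWithStats(m);i=1+np.argmax(st[1:,4]);return st[i],c[i].round(2)
                                                     ~~~~~~~~~^^^^^^^^^^
    return _wrapfunc(a, 'argmax', axis=axis, out=out, **kwds)
    return bound(*args, **kwds)
ValueError: attempt to get argmax of an empty sequence
```

Call:
{"op": "jog_arm", "data": {
  "moves": [
    [[0,0,-0.5,0,0,-1.7],[0,0,-0.5,0,0,-3.4],[0,0,-0.5,0,0,-5.1],[0,0,-0.5,0,0,-6.8],[0,0,-0.5,0,0,-8.5],[0,0,-0.5,0,0,-10.2],[0,0,-0.5,0,0,-11.9],[0,0,-0.5,0,0,-13.6],[0,0,-0.5,0,0,-15.3],[0,0,-0.5,0,0,-17],[0,0,-0.5,0,0,-18],[0,0,-0.5,0,0,-18]]
  ]
}}

```text
time_s: 22.2
tcp_pos: [0.5689, 0.0305, 0.2235]
tcp_rot: [0.729, 0.682, 0.04, 0.035]
contact_force: [0.3, -0.4, -0.4]
opening: 0.0855
finger_force: 0.0
```

Call:
{"op": "jog_arm", "data": {
  "moves": [
    [[0,0,0,0,0,-1.7],[0,0,0,0,0,-3.4],[0,0,0,0,0,-5.1],[0,0,0,0,0,-6.8],[0,0,0,0,0,-8.5],[0,0,0,0,0,-10.2],[0,0,0,0,0,-11.9],[0,0,0,0,0,-13.6],[0,0,0,0,0,-15.3],[0,0,0,0,0,-17],[0,0,0,0,0,-17.7],[0,0,0,0,0,-17.7]]
  ]
}}

```text
time_s: 23.4
tcp_pos: [0.5689, 0.0305, 0.2234]
tcp_rot: [0.047, 0.997, 0.004, 0.052]
contact_force: [0.3, -0.2, 0.2]
opening: 0.0855
finger_force: 0.0
```

Run:
```python
from h import *
R,t=shelfT(SH);s=state();print(s["time_s"],s["tcp_pos"],s["joint_positions"].round(3))
k=get_calibration("wrist");im=capture("wrist");cv2.imwrite("pics/w9.png",im)
def sh(p,z):
    o,d=ray(k,p);n=R.apply([0,0,1]);X=o+d*(((t+n*z-o)@n)/(d@n));return R.inv().apply(X-t).round(4)
h=cv2.cvtColor(im,cv2.COLOR_BGR2HSV);m=cv2.inRange(h,(20,180,110),(35,255,255));nn,l,st,c=cv2.connectedComponentsWithStats(m)
for i in range(1,nn):
    if st[i,4]>500:
        cc=max(cv2.findContours((l==i).astype(np.uint8),0,1)[0],key=len);e=cv2.fitEllipse(cc);print("lid",st[i],np.round(e[0]),np.round(e[1]),sh(e[0],.1))
for d in mark_of("wrist","jar"):print(d["point"],d["conf"],sh(d["point"],0))
for d in silhouettes("wrist","jar"):print(d["box"],d["conf"])
im=capture("scene")
h=cv2.cvtColor(im,cv2.COLOR_BGR2HSV)
for i in (im,cv2.imread("pics/scene0.png")):
    m=cv2.inRange(cv2.cvtColor(i,cv2.COLOR_BGR2HSV),(25,150,90),(35,255,255));m[:,400:]=0;nn,l,st,c=cv2.connectedComponentsWithStats(m);print([(st[j],c[j]) for j in range(1,nn) if st[j,4]>60])
for d in mark_of("scene","jar"):print("scene",d["point"],d["conf"])
for d in silhouettes("scene","jar"):print("scene",d["box"],d["conf"])
print(mark_of("scene","tin")[0]["point"])
Rt=R*Rn.from_euler("xz",[np.pi,np.pi])
delta(t+R.apply([-.0145,.0565,.16]),Rt)
```

```text
23.4 [0.5688791  0.03050334 0.22341394] [-0.07   0.045  0.076  1.497  0.011  0.025]
lid [ 304  168   87   82 5486] [347. 208.] [80. 85.] [-0.0169  0.057   0.1   ]
lid [619 263  21  50 765] [631. 290.] [21. 52.] [0.05   0.2712 0.1   ]
[339.5, 176.8] 0.61 [-0.0156  0.058  -0.    ]
[303.0, 145.2, 390.1, 250.8] 0.92
[]
[(array([335, 185,  21,  18, 303], dtype=int32), array([345.3960396 , 193.76567657]))]
scene [259.4, 202.2] 0.97
scene [347.1, 217.8] 0.67
scene [267.2, 188.1] 0.59
scene [259.9, 158.1, 295.9, 193.4] 0.66
scene [223.7, 191.7, 260.4, 223.0] 0.61
scene [336.8, 186.2, 356.8, 221.1] 0.6
[356.2, 233.7]
row [0.019, 0.68, 0.441] [0.152, -0.006, -0.029]
```

Call:
{"op": "jog_arm", "data": {
  "moves": [
    [[0.03,0.4,0,0.15,0,0],[0.06,0.7,0.4,0.15,0,-0.03],[0.06,0.7,0.8,0.15,0,-0.03],[0.06,0.7,1.2,0.15,0,-0.03],[0.06,0.7,1.4,0.15,0,-0.03],[0.06,0.7,1.4,0.15,0,-0.03],[0.06,0.7,1.4,0.15,0,-0.03]]
  ]
}}

```text
time_s: 24.45
tcp_pos: [0.5725, 0.048, 0.1884]
tcp_rot: [0.045, 0.998, -0.002, 0.052]
contact_force: [0.9, 0.0, -0.3]
opening: 0.0853
finger_force: 0.0
```

Run:
```python
from h import *
R,t=shelfT(SH);s=state();print(R.inv().apply(s["tcp_pos"]-t),s["joint_positions"].round(3),s["contact_force"])
k=get_calibration("wrist");im=capture("wrist");cv2.imwrite("pics/w10.png",im)
def sh(p,z):
    o,d=ray(k,p);n=R.apply([0,0,1]);X=o+d*(((t+n*z-o)@n)/(d@n));return R.inv().apply(X-t).round(4)
h=cv2.cvtColor(im,cv2.COLOR_BGR2HSV);m=cv2.inRange(h,(20,180,110),(35,255,255));nn,l,st,c=cv2.connectedComponentsWithStats(m)
for i in range(1,nn):
    if st[i,4]>500:
        cc=max(cv2.findContours((l==i).astype(np.uint8),0,1)[0],key=len);e=cv2.fitEllipse(cc);print("lid",st[i],np.round(e[0]),np.round(e[1]),sh(e[0],.1))
delta(t+R.apply([-.0155,.057,.058]),R*Rn.from_euler("xz",[np.pi,np.pi]))
```

```text
[-0.0156952   0.05708062  0.13575541] [-0.03   0.057  0.018  1.429 -0.006  0.061] [ 0.8752069   0.0351112  -0.31680934]
lid [ 272  183  102   94 7421] [323. 230.] [ 93. 100.] [-0.0171  0.0571  0.1   ]
row [0.006, -0.003, 3.132] [0.001, -0.001, 0.005]
```

Aligned. Next I descend carefully, then grip.

Call:
{"op": "jog_arm", "data": {
  "moves": [
    [[0.03,0,0.5,0,0,0],[0.03,0,1,0,0,0],[0.03,0,1.5,0,0,0],[0.03,0,1.9,0,0,0],[0.03,0,1.9,0,0,0]]
  ]
}}

```text
time_s: 25.0
tcp_pos: [0.5751, 0.0478, 0.1381]
tcp_rot: [0.045, 0.998, -0.002, 0.05]
contact_force: [-0.5, 0.5, 0.1]
opening: 0.0855
finger_force: 0.0
```

Call:
{"op": "jog_arm", "data": {
  "moves": [
    [[0,0,0.4,0,0,0],[0,0,0.8,0,0,0],[0,0,1.2,0,0,0],[0,0,1.2,0,0,0],[0,0,1.2,0,0,0]]
  ]
}}

```text
time_s: 25.5
tcp_pos: [0.5796, 0.0475, 0.1109]
tcp_rot: [0.045, 0.998, -0.002, 0.052]
contact_force: [-0.3, 0.1, 0.5]
opening: 0.0855
finger_force: 0.0
```

Call:
{"op": "jog_arm", "data": {
  "moves": [
    [[0,0,0,0,0,0],[0,0,0,0,0,0],[0,0,0,0,0,0],[0,0,0,0,0,0],[0,0,0,0,0,0],[0,0,0,0,0,0]]
  ],
  "hand": -1,
  "newtons": 50
}}

```text
time_s: 26.1
tcp_pos: [0.5804, 0.0475, 0.1131]
tcp_rot: [0.045, 0.998, -0.002, 0.053]
contact_force: [-2.5, -0.4, 4.6]
opening: 0.0614
finger_force: 54.0
```

Call:
{"op": "jog_arm", "data": {
  "moves": [
    [[0,0,0,0,0,0],[0,0,0,0,0,0],[0.02,0,-0.1,0,0,0],[0.05,0,-0.2,0,0,0],[0.08,0,-0.4,0,0,0],[0.1,0,-0.6,0,0,0],[0.1,0,-0.8,0,0,0]]
  ]
}}

```text
time_s: 26.8
tcp_pos: [0.5749, 0.048, 0.1308]
tcp_rot: [0.045, 0.998, -0.002, 0.052]
contact_force: [-0.5, -0.0, -5.5]
opening: 0.0607
finger_force: 55.4
```

Run:
```python
from h import *
for c in("top","scene"):
    capture(c);print(c,[(np.round(d["point"],1),round(d["conf"],2)) for d in mark_of(c,"tin")[:1]+mark_of(c,"wedge")[:2]])
s=state();print(s["contact_force"],s["opening"])
R0=Rn.from_quat(s["tcp_rot"]);print(s["tcp_pos"]);delta(s["tcp_pos"]+[0,0,.12],R0)
```

```text
top [(array([313.3, 149.3]), 0.89), (array([328.1, 180.2]), 0.72), (array([417. , 149.5]), 0.32)]
scene [(array([355.5, 230.8]), 0.86), (array([325.4, 238. ]), 0.62)]
[-0.27049624 -0.41506238 -4.98977477] 0.06098681231182934
[0.57528945 0.04794073 0.13095969]
row [-0.499, 0.0, -4.774] [0.0, 0.0, 0.0]
```

Call:
{"op": "jog_arm", "data": {
  "moves": [
    [[0,0,-0.8,0,0,0],[0,0,-1.6,0,0,0],[0,0,-2.4,0,0,0],[0,0,-3,0,0,0],[0,0,-3,0,0,0],[0,0,-3,0,0,0]]
  ]
}}

```text
time_s: 27.7
tcp_pos: [0.5677, 0.0486, 0.2056]
tcp_rot: [0.045, 0.998, -0.002, 0.052]
contact_force: [0.5, 0.6, -5.9]
opening: 0.0606
finger_force: 56.5
```

Run:
```python
from h import *
s=state();print(s["tcp_pos"],s["contact_force"],s["opening"])
delta([.462,.308,.2],Rn.from_euler("z",-.0915)*Rn.from_euler("xz",[np.pi,np.pi]))
delta([.462,.308,.08],Rn.from_euler("z",-.0915)*Rn.from_euler("xz",[np.pi,np.pi]))
R,t=shelfT(SH);print(R.inv().apply(np.array([.5804,.0475,.1131])-t))
```

```text
[0.56770882 0.04862846 0.20555229] [ 0.5069413   0.57998857 -5.94826085] 0.06058579778801766
row [5.146, 9.949, -0.317] [0.001, 1.199, 0.009]
row [5.647, 9.949, 4.457] [0.001, 1.199, 0.009]
[-0.01572059  0.05733599  0.06007851]
```

Call:
{"op": "jog_arm", "data": {
  "moves": [
    [[0.5,1,-0.1,0,0.2,0],[1,2,-0.1,0,0.5,0],[1.6,3.2,-0.2,0,0.8,0],[2.3,4.5,-0.3,0,1.2,0],[3,5.8,-0.3,0,1.2,0],[3.7,7.2,-0.3,0,1.2,0],[4.3,8.4,-0.3,0,1.2,0],[4.8,9.4,-0.3,0,1.2,0],[5.15,9.95,-0.3,0,1.2,0],[5.15,9.95,-0.3,0,1.2,0],[5.15,9.95,-0.3,0,1.2,0],[5.15,9.95,-0.3,0,1.2,0]]
  ]
}}

```text
time_s: 28.9
tcp_pos: [0.4623, 0.307, 0.1993]
tcp_rot: [0.046, 0.999, -0.0, -0.0]
contact_force: [0.7, -0.1, -6.3]
opening: 0.061
finger_force: 56.7
```

Run:
```python
from h import *
s=state();print(s["tcp_pos"],s["contact_force"],s["opening"],s["joint_positions"].round(2))
delta([.462,.308,.075],Rn.from_euler("z",-.0915)*Rn.from_euler("xz",[np.pi,np.pi]))
ks=get_calibration("scene");capture("scene")
for d in silhouettes("scene","jar")[:4]:print(d["box"],d["conf"])
print(proj(ks,np.array([[.462,.308,.14],[.462,.308,.24]])))
for n in("tin","wedge"):print(n,mark_of("scene",n)[0]["point"])
```

```text
[0.46229359 0.30697158 0.19934705] [ 0.73840708 -0.07945083 -6.26509714] 0.061005249143914246 [ 0.47  0.12  0.11  1.56 -0.    0.56]
row [0.014, 0.045, 4.974] [-0.012, -0.003, -0.006]
[360.4, 94.7, 382.0, 128.0] 0.97
[222.8, 193.3, 258.9, 219.9] 0.97
[261.9, 159.4, 296.0, 192.3] 0.77
[328.3, 119.1, 396.2, 174.9] 0.7
[[367.11792595 119.18591328]
 [370.32536128  96.4969352 ]]
tin [351.3, 232.2]
wedge [326.4, 239.9]
```

Call:
{"op": "jog_arm", "data": {
  "moves": [
    [[0,0,1,0,0,0],[0,0,2,0,0,0],[0,0,3,0,0,0],[0,0,4,0,0,0],[0,0,4.7,0,0,0],[0,0,5,0,0,0],[0,0,5,0,0,0],[0,0,5,0,0,0]]
  ]
}}

```text
time_s: 29.9
tcp_pos: [0.4626, 0.3082, 0.0758]
tcp_rot: [0.046, 0.999, 0.0, 0.001]
contact_force: [0.2, 0.1, -4.9]
opening: 0.0609
finger_force: 56.7
```

Call:
{"op": "jog_arm", "data": {
  "moves": [
    [[0,0,0.1,0,0,0],[0,0,0.2,0,0,0],[0,0,0.3,0,0,0],[0,0,0.35,0,0,0],[0,0,0.35,0,0,0],[0,0,0.35,0,0,0]]
  ]
}}

```text
time_s: 30.5
tcp_pos: [0.4617, 0.308, 0.0659]
tcp_rot: [0.045, 0.999, 0.0, -0.0]
contact_force: [-0.3, -0.1, -5.7]
opening: 0.0606
finger_force: 56.7
```

Call:
{"op": "jog_arm", "data": {
  "moves": [
    [[0,0,0.04,0,0,0],[0,0,0.08,0,0,0],[0,0,0.08,0,0,0],[0,0,0.08,0,0,0]]
  ]
}}

```text
time_s: 30.9
tcp_pos: [0.4617, 0.308, 0.0639]
tcp_rot: [0.045, 0.999, -0.0, -0.0]
contact_force: [-0.2, 0.2, -4.9]
opening: 0.0607
finger_force: 56.7
```

Call:
{"op": "jog_arm", "data": {
  "moves": [
    [[0,0,0.04,0,0,0],[0,0,0.04,0,0,0],[0,0,0.04,0,0,0]]
  ]
}}

```text
time_s: 31.2
tcp_pos: [0.4618, 0.308, 0.063]
tcp_rot: [0.045, 0.999, 0.0, -0.0]
contact_force: [-0.2, 0.0, -6.0]
opening: 0.0607
finger_force: 56.8
```

Call:
{"op": "jog_arm", "data": {
  "moves": [
    [[0,0,0.04,0,0,0],[0,0,0.04,0,0,0],[0,0,0.04,0,0,0]]
  ]
}}

```text
time_s: 31.5
tcp_pos: [0.4618, 0.3081, 0.0629]
tcp_rot: [0.045, 0.999, 0.0, 0.0]
contact_force: [-2.5, -1.3, 1.2]
opening: 0.0609
finger_force: 57.4
```

Contact with the tray floor at 0.063, as predicted. Now I release and retreat.

Call:
{"op": "jog_arm", "data": {
  "moves": [
    [[0,0,0,0,0,0],[0,0,0,0,0,0],[0,0,0,0,0,0],[0,0,0,0,0,0],[0,0,0,0,0,0],[0,0,0,0,0,0]]
  ],
  "hand": 1
}}

```text
time_s: 32.1
tcp_pos: [0.4619, 0.3081, 0.0621]
tcp_rot: [0.045, 0.999, 0.0, -0.0]
contact_force: [-0.5, -1.0, 0.0]
opening: 0.0854
finger_force: 0.0
```

Call:
{"op": "jog_arm", "data": {
  "moves": [
    [[0,0,-0.3,0,0,0],[0,0,-0.8,0,0,0],[0,0,-1.6,0,0,0],[0,0,-2.8,0,0,0],[0,0,-4.2,0,0,0],[0,0,-5.6,0,0,0],[0,0,-6,0,0,0],[0,0,-6,0,0,0],[0,0,-6,0,0,0],[0,0,-6,0,0,0]]
  ]
}}

```text
time_s: 33.1
tcp_pos: [0.4609, 0.3076, 0.2099]
tcp_rot: [0.045, 0.999, -0.001, -0.002]
contact_force: [-0.5, -0.1, -0.6]
opening: 0.0856
finger_force: 0.0
```

Run:
```python
from h import *
s=state();print(s["time_s"],s["tcp_pos"],s["contact_force"],s["opening"])
k=get_calibration("wrist");im=capture("wrist")
h=cv2.cvtColor(im,cv2.COLOR_BGR2HSV);m=cv2.inRange(h,(20,180,90),(35,255,255));nn,l,st,c=cv2.connectedComponentsWithStats(m)
print([(st[i],onz(k,c[i],.103)) for i in range(1,nn) if st[i,4]>500])
print("jar",[(onz(k,d["point"],.003),d["conf"]) for d in mark_of("wrist","jar")])
R,t=shelfT(SH)
for c in("top","scene"):
    kc=get_calibration(c);capture(c)
    def sh(p,z):
        o,d=ray(kc,p);n=R.apply([0,0,1]);X=o+d*(((t+n*z-o)@n)/(d@n));return R.inv().apply(X-t).round(4)
    for n,z in(("tin",.045),("wedge",0),("wedge_heel",0)):
        for d in mark_of(c,n)[:2]:print(c,n,np.round(d["point"]),round(d["conf"],2),sh(d["point"],z))
```

```text
33.1 [0.46086762 0.30756903 0.20985877] [-0.47073142 -0.10074548 -0.56422263] 0.08561660837643106
[(array([ 287,  163,   75,   71, 4052], dtype=int32), array([0.46115095, 0.30775572, 0.103     ]))]
jar [(array([0.4650483 , 0.30715584, 0.003     ]), 0.66)]
top tin [314. 147.] 0.9 [0.0767 0.0002 0.045 ]
top wedge [332. 179.] 0.95 [ 0.0053 -0.0545 -0.    ]
top wedge_heel [329. 199.] 0.83 [-0.0473 -0.0524 -0.    ]
scene tin [352. 232.] 0.74 [0.061  0.0015 0.045 ]
scene wedge [325. 237.] 0.74 [-0.004  -0.0443 -0.    ]
scene wedge [316. 233.] 0.23 [-0.0313 -0.0531 -0.    ]
scene wedge_heel [316. 227.] 0.69 [-0.0463 -0.0381  0.    ]
```

```bash
python3 -c "
from station import *
print(hand_in())"
```

```text
the job is handed in; nothing more can be done
None
```

I handed the job in at about 33 s. The wedge is under the tin, which is nipped against the rail after a final push of about 9.5 N, and the jar stands upright at the centre of the tray. On the way the gripper tilted the jar slightly (it settled within about 2 mm of its place). A first grasp at the jar also pressed on something with about 64 N, because the last joint was at its limit. No result came back, so I can't say whether that press broke the 40 N limit.

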